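# Rest and chock the roll, stand jar and shaker in their stands

### The arm

A 7-joint arm with a two-finger parallel gripper is mounted at the origin on a cart in front of the work surface, level with it; the furniture and walls round the work are solid. World frame = base frame: x ahead of the robot, y to its left, z up, the work surface at z = 0. Lengths are in m, angles in rad, forces in N, time in s.
With the tool pointing down it reaches from about 0.425 to 0.875 m from the base axis. Payload 4.7 kg.
Tool frame: the origin (TCP) lies where the fingers leave the gripper's body, on its centre line; the fingertips stand 70 mm ahead of it and the grasp point (between the pads) lies 51 mm ahead of it; z points along the fingers, y is the line along which they close (so a half turn about z gives the same grasp; the last joint's range is limited). The gripper opens to 87 mm and grips with 3 to 60 N. Pads are 19 mm wide; open, the fingers measure 117 mm over their backs; the gripper's body (75 mm by 190 mm) begins 51 mm behind the grasp point.
Start: joints at [-1.102, 0.321, -0.07, 1.45, 0.023, 1.371, -0.057], TCP at [0.286, 0.584, 0.292] pointing down, gripper open.
Joint ranges: [-2.86, 2.86], [-0.3, 2.09], [-1.38, 1.24], [0.06, 2.45], [-1.56, 4.7], [0.09, 2.05], [-2.69, 2.69]. Speed limits (rad/s): [2.57, 2.57, 3.14, 3.14, 3.14, 3.14, 3.14].

### API

Orientations are given as a rotation vector (axis times angle).
In Python, from bench import ctrl gives the robot as it stands.
- The arm moves only by the tool play_rows, never from a script. Its argument "increments" is a list that holds one entry, the list of rows, each a list of 7 numbers: the shift along the tool's x, y, z as a fraction of full scale, then the turn, a rotation vector about the tool's x, y, z as a fraction of full scale, then the gripper command: -1 is shut, 1 is fully open, values between are in proportion. A call has 1 to 8 rows; each row is the pose to reach, as a shift and turn from the pose commanded when the call began, along the tool's axes at that moment; what a row does not reach only later rows make up. Full scale, the value 1, is 0.1 m for a shift and 90 degrees for a turn. A row lasts 1/10 s, in which the tool goes at most 50 mm and 8.59 degrees, less where a joint would pass 70% of its speed; a pose out of reach is approached as far as the arm can. A call with a number of a shift or a turn outside -1 to 1 is refused whole. A call with a gripper value outside its range is refused whole. The fingers move at their own pace and stop on an object; "squeeze" is the grip in N (left out, the last holds). Time passes only in rows, so rows that repeat a pose let the fingers close. It gives the time, the measured TCP pose, the force, the opening and the grip force at its end, in the units of the state.
- ctrl.get_state(): the state, without advancing time (a new reading comes with each control period).
- ctrl.get_image(name): name is "scene" or "top" or "wrist"; returns the picture (480x640x3 uint8, red, green, blue); there is no depth.
- ctrl.get_calibration(name): a dict with "vertical_fov" (degrees; the focal length in pixels is half the picture's height over the tangent of half this angle, whatever the lens; pixels are square), "cx", "cy" (the principal point, pixels), "R" (3x3) and "t" (3): a world point X has camera coordinates R X + t; the wrist camera has in their place "T_tool_cam" (4x4, takes a point from camera to tool coordinates, whose origin is the TCP and whose axes are the flange's). Camera axes: x right, y down, z forward; pixel columns grow to the right and rows downward; lengths in m; the calibration is good to about 2 mm. A picture is of the moment at which its call begins: read the wrist's pose just before it. get_calibration takes no time and is no camera call.
- ctrl.close_job(): hands the job in; it is judged then, once.
The state is a dict: "time": time; "joint_positions": joint angles; "qd": joint speeds; "joint_torque": joint torques, N m; "position": TCP position; "tool_rot": TCP orientation; "ft_force": force on the tool from outside, world axes, zero at the start; "torque": the same for the moment, N m; "grip_width": opening from 0.0 (shut) to 1.0 (fully open); "grip_force": force on a finger pad.
Only numpy, scipy, OpenCV 4.12 (cv2) and the standard library are available. Lean on these libraries where they do the work, as an engineer would, in place of code of your own. Each camera call takes 0.05 s, during which the arm holds its last target. There are 200 camera calls.

### The job

Get the station ready for hand-over: lay the wrapped rice roll on the flat bed of the wooden rest, along its far rail, and only after that set the wooden chock down in the slot of the rest so the roll cannot roll away. Also stand the chilli jar in the wide steel stand and the pepper shaker in the narrow one, upright and fully down, before or after as you like. Leave the kitchen timer and the scraper where they are.

Things in the scene. Friction and masses are not known exactly. Their poses are not given: they have to be found in the camera images.
- rice_roll: White paper-wrapped rice roll on its side, 154 mm long with its twisted paper ends (firm part 118), 54 mm wide, 50 mm high, 0.23 kg. Origin under its middle at the start (turns with it if it rolls); y along the roll. Grip across the girth at the middle. Beware: a shelf overhead at the left rear (underside 0.48 m above the worktop; its front edge runs from x 0.18, y 0.92 to its corner at x 0.66, y 0.09): keep the arm in front of it.
- roll_center (a point): Middle of the rice roll, on its long axis, 25 mm above what it lies on; y along the roll. Its place on the rest: above x = +25, y = 0 of the rest's frame, y along the rest's y. Fingertips must stay over 10 mm above the bed there, to clear the far rail.
- chock: Loose brown chock: bar 84 mm long (y), 44 mm wide at the foot (x), 26 mm high, long sides sloping; on its middle a square grip 20 x 20 mm, from 26 to 64 mm above the underside. 0.11 kg. Origin at the centre of its underside, z up. Same either way round. Hold the grip across y, tips 26 mm or more above the underside. In its slot: centre at x = -30, y = 0 of the rest, y along the rest's y.
- chilli_jar: Squat round jar with a red lid, standing alone in the front part of the worktop (the red-lidded jars grouped at the back right end are not meant), 58 mm across, 86 mm high, upright. Origin at the centre of its underside, z up.
- pepper_shaker: Slim round pepper shaker, clear below with a grey domed top, 44 mm across, 90 mm high, upright. Origin at the centre of its underside, z up.
- roll_rest: Fixed light wooden rest, 138 (x) x 124 mm (y), bed 8 mm thick. Origin at the centre of its underside, z up, x from the chock slot to the far rail (away from the robot). Rails along both x edges rise 10 mm above the bed, inner faces at x = +58 and -58 mm. The slot lies along the near rail, between two end cheeks (inner faces y = +-53 mm, 10 mm high, x = -60 to -12 mm).
- wide_stand: Fixed low round steel stand, the wider of the two: an open cup, inside 72 mm wide, flaring to 82 mm at its rim, outside 88 mm at the rim, 21 mm high, inner floor 4 mm above the worktop. For the chilli jar. Origin at the centre of its underside, z up.
- narrow_stand: Fixed low round steel stand, the narrower of the two: inside 57 mm wide, flaring to 67 mm at its rim, outside 73 mm at the rim, 21 mm high, inner floor 4 mm above the worktop. For the pepper shaker. Origin at the centre of its underside, z up.
- kitchen_timer: Bystander: round white kitchen timer with a red top, 65 mm wide, 46 mm high, loose. Not to be shifted. Origin at the centre of its underside.
- scraper: Bystander: bench scraper lying on the printed mat at the left, steel blade and light handle, 75 x 109 x 20 mm, loose. Not to be shifted. Origin at the centre of its underside.
Things that resemble listed ones, but are neither listed nor needed, are in the scene too. Leave any yellow look-alike of the pepper_shaker alone.

How it is judged:
By the outcome, as a careful person would: the job done as asked, in the order asked, and still so for the second after the job is handed in, with the robot touching nothing.
It also fails if it takes over 109 s, if anything falls off the work surface, if the arm or the gripper's body presses on something with over 40 N, if the wrist force passes 120 N, or if a joint passes its speed limit or range.

## Working session

There is one attempt and no reset: what is moved stays moved. The work goes in short steps, Python scripts to look and compute and a tool call to move; the robot and the scene stay as the last step left them, time stands still between calls to the robot, and variables do not carry over. Pictures are saved under pics/ and viewed, at most 14 in all, crops included, and the job is handed in when it is done.

Besides the shell and the picture viewer there is one more tool, called after "Emit:" by a JSON object that holds its "method" and its "body". play_rows: Moves the arm, as the interface text tells. Shift numbers are shares of 0.1 m and turn numbers shares of 90 degrees, none past 1 either way. Its arguments: {"type":"object","properties":{"increments":{"type":"array"},"squeeze":{"type":"number"}},"required":["increments"]}

```bash
mkdir -p pics; ls
python3 - <<'E'
from bench import ctrl
import cv2
for n in("scene","top"):
    cv2.imwrite(f"pics/{n}0.png",ctrl.get_image(n)[:,:,::-1])
for n in("scene","top","wrist"): print(n,ctrl.get_calibration(n))
print(ctrl.get_state())
E
```

```text
pics
scene {'vertical_fov': 42.33264887569521, 'cx': 319.3086366365221, 'cy': 241.9579547609863, 'R': array([[-0.55822918, -0.82956312,  0.01432543],
       [-0.34945178,  0.21942292, -0.91089903],
       [ 0.75250491, -0.51349646, -0.41238059]]), 't': array([0.30729843, 0.2042636 , 1.08819389])}
top {'vertical_fov': 45.24695003909513, 'cx': 308.97860888837096, 'cy': 249.69998419953612, 'R': array([[-1.48475702e-04, -9.99999977e-01, -1.54685260e-04],
       [-9.97744342e-01,  1.58524547e-04, -6.71282528e-02],
       [ 6.71282758e-02,  1.44369429e-04, -9.97744343e-01]]), 't': array([0.02954845, 0.51166746, 1.40431451])}
wrist {'vertical_fov': 71.51052905034986, 'cx': 328.1350057453033, 'cy': 240.40197368768276, 'T_tool_cam': array([[ 2.05398902e-04, -9.61288397e-01, -2.75544144e-01,
         7.58736997e-02],
       [ 9.99999806e-01,  3.55655859e-05,  6.21352625e-04,
        -5.71869325e-05],
       [-5.87499180e-04, -2.75544218e-01,  9.61288218e-01,
        -9.26180234e-02],
       [ 0.00000000e+00,  0.00000000e+00,  0.00000000e+00,
         1.00000000e+00]])}
{'time': 0.1, 'joint_positions': array([-1.10193007,  0.32174245, -0.07012864,  1.4515674 ,  0.02258381,
        1.370811  , -0.05695839]), 'qd': array([-0.00035566, -0.00155615,  0.00105729, -0.00448142, -0.00048728,
       -0.00068823, -0.0007199 ]), 'joint_torque': array([-1.85786425e-04, -4.92572808e+01, -4.05698279e-01, -3.13401139e+01,
       -6.43048645e-02,  3.93881940e-02,  5.84859504e-05]), 'position': array([0.28535417, 0.58358405, 0.29126806]), 'tool_rot': array([-7.08118492e-01, -3.06040859e+00,  2.68491063e-03]), 'ft_force': array([-0.54398448,  0.22999051,  1.18088994]), 'torque': array([-0.00713024,  0.02053535, -0.01751381]), 'grip_force': 0.0, 'grip_width': 1.001283701445356}
```

View pics/scene0.png

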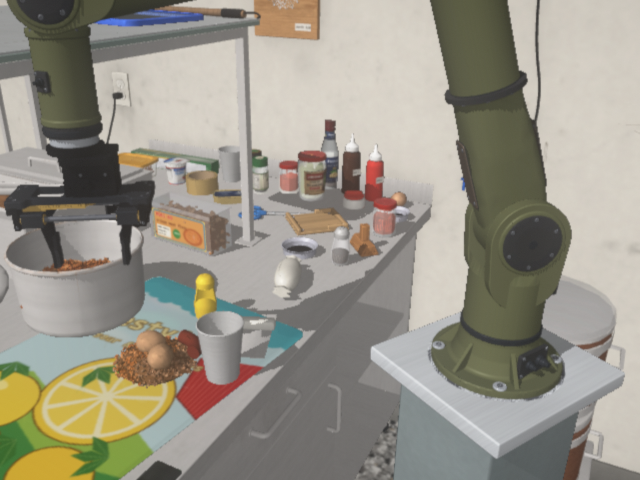

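View pics/top0.png

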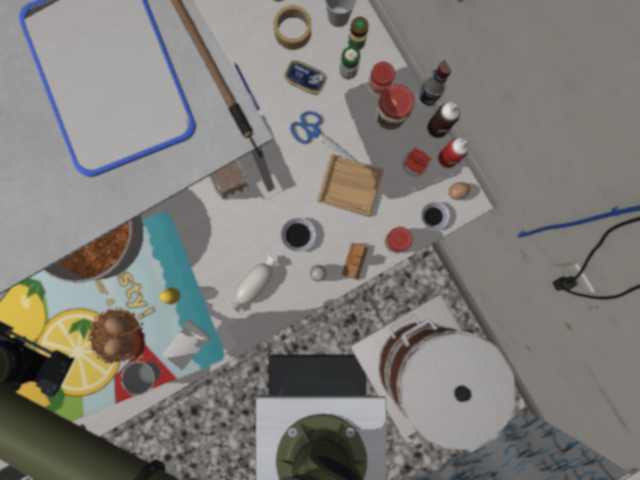

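The top view shows the roll near (255,283), rest (351,185), wide stand (298,234), narrow stand (435,215), chilli jar (400,239), shaker (318,272), chock (355,261), timer probably (418,160), and scraper (187,345). Next I'll enlarge it.

```bash
cat > h.py <<'E'
from bench import ctrl
import numpy as np, cv2
from scipy.spatial.transform import Rotation as Rn
def cam(n):
    c=ctrl.get_calibration(n); f=240/np.tan(np.radians(c["vertical_fov"]/2))
    if n=="wrist":
        s=ctrl.get_state(); T=np.eye(4); T[:3,:3]=Rn.from_rotvec(s["tool_rot"]).as_matrix(); T[:3,3]=s["position"]
        T=np.linalg.inv(T@c["T_tool_cam"]); R,t=T[:3,:3],T[:3,3]
    else: R,t=np.array(c["R"]),np.array(c["t"])
    return f,c["cx"],c["cy"],R,t
def back(C,u,v,z):
    f,cx,cy,R,t=C; o=-R.T@t; d=R.T@np.array([(u-cx)/f,(v-cy)/f,1]); return o+d*(z-o[2])/d[2]
def proj(C,X):
    f,cx,cy,R,t=C; p=R@np.array(X)+t; return cx+f*p[0]/p[2],cy+f*p[1]/p[2]
def go(p,yaw=None):
    """units for play_rows: tool shift & z turn to reach world TCP p with tool down, closing (tool y) axis at yaw"""
    s=ctrl.get_state(); R=Rn.from_rotvec(s["tool_rot"]); M=R.as_matrix()
    if yaw is None: yaw=np.arctan2(M[1,1],M[0,1])
    best=None
    for k in (0,np.pi):
        a=yaw+k; y=np.array([np.cos(a),np.sin(a),0]); z=np.array([0,0,-1.]); G=np.c_[np.cross(y,z),y,z]
        w=(R.inv()*Rn.from_matrix(G)).as_rotvec()
        print("shift",np.round(M.T@(np.array(p)-s["position"])/.1,3),"turn",np.round(w/(np.pi/2),3),"q7",round(s["joint_positions"][6],2))
E
python3 - <<'E'
from h import *
C=cam("top"); im=cv2.imread("pics/top0.png")
cv2.imwrite("pics/c1.png",cv2.resize(im[140:320,225:465],None,fx=3.3,fy=3.3,interpolation=cv2.INTER_CUBIC))
for n,u,v,z in [("roll",255,283,.025),("rest",351,185,.01),("wide",298,234,.02),("narrow",435,215,.02),("chilli",400,239,.086),("pep",318,272,.09),("chock",355,261,.03)]:
    print(n,np.round(back(C,u,v,z),3))
E
```

```text
roll [0.43  0.161 0.025]
rest [ 0.674 -0.076  0.01 ]
wide [0.55  0.057 0.02 ]
narrow [ 0.597 -0.282  0.02 ]
chilli [ 0.532 -0.185  0.086]
pep [0.455 0.008 0.09 ]
chock [ 0.483 -0.083  0.03 ]
```

View pics/c1.png

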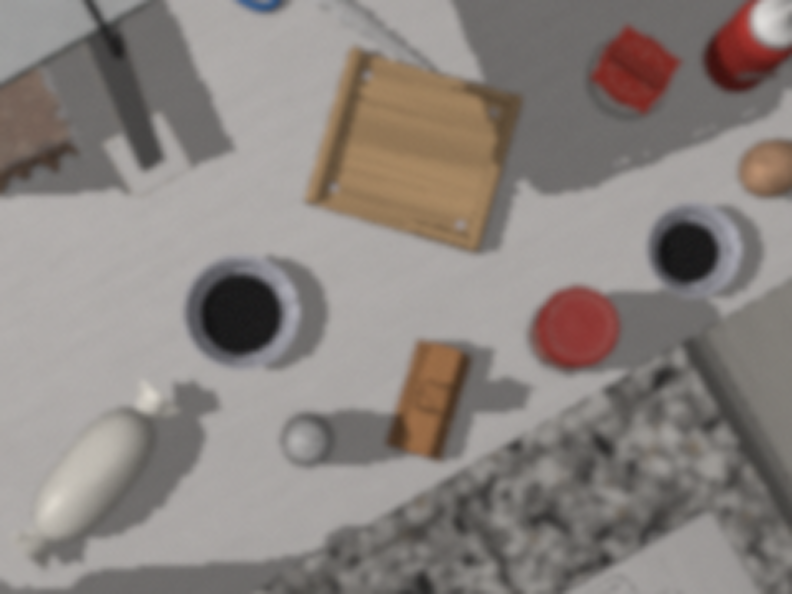

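The rest's edges run about 16 degrees off the image axes, and I can't tell which edges carry the rails. I'll move the wrist camera over the work for a closer look.

Emit:
{"method": "play_rows", "body": {"increments": [[[-0.25,-0.5,0,0,0,-0.09,1],[-0.5,-1,0,0,0,-0.18,1],[-0.5,-1,0,0,0,-0.288,1],[-0.5,-1,0,0,0,-0.288,1],[-0.5,-1,0,0,0,-0.288,1]]]}}

```text
time: 0.6
position: [0.2864, 0.4727, 0.2924]
tool_rot: [0.007, 3.142, 0.002]
ft_force: [0.3, -0.8, 0.2]
grip_width: 1.0
grip_force: 0.0
```

Emit:
{"method": "play_rows", "body": {"increments": [[[-0.2,-0.5,0,0,0,0,1],[-0.4,-1,0,0,0,0,1],[-0.4,-1,0,0,0,0,1]]]}}

```text
time: 0.9
position: [0.3294, 0.3682, 0.2922]
tool_rot: [0.018, 3.14, -0.003]
ft_force: [0.9, 0.3, -0.2]
grip_width: 1.0
grip_force: 0.0
```

Emit:
{"method": "play_rows", "body": {"increments": [[[-0.25,-0.5,0,0,0,0,1],[-0.5,-1,0,0,0,0,1],[-0.5,-1,0,0,0,0,1]]]}}

```text
time: 1.2
position: [0.379, 0.2682, 0.2925]
tool_rot: [0.017, 3.14, -0.002]
ft_force: [-0.7, 0.3, 0.2]
grip_width: 1.0
grip_force: 0.0
```

Emit:
{"method": "play_rows", "body": {"increments": [[[-0.3,-0.5,0,0,0,0,1],[-0.6,-1,0,0,0,0,1],[-0.6,-1,0,0,0,0,1]]]}}

```text
time: 1.5
position: [0.4385, 0.1685, 0.2926]
tool_rot: [0.015, 3.14, -0.002]
ft_force: [-0.5, 0.1, 0.3]
grip_width: 0.996
grip_force: 0.0
```

Emit:
{"method": "play_rows", "body": {"increments": [[[-0.3,-0.5,0,0,0,0,1],[-0.6,-1,0,0,0,0,1],[-0.6,-1,0,0,0,0,1]]]}}

```text
time: 1.8
position: [0.4983, 0.0679, 0.2926]
tool_rot: [0.015, 3.139, -0.004]
ft_force: [-0.6, 0.5, 0.2]
grip_width: 1.001
grip_force: 0.0
```

Emit:
{"method": "play_rows", "body": {"increments": [[[-0.2,-0.5,0,0,0,0,1],[-0.4,-1,0,0,0,0,1],[-0.4,-1,0,0,0,0,1],[-0.4,-1,0,0,0,0,1],[-0.4,-1,0,0,0,0,1]]]}}

```text
time: 2.3
position: [0.5357, -0.026, 0.2919]
tool_rot: [-0.001, -3.141, -0.001]
ft_force: [0.1, 1.3, -0.1]
grip_width: 1.0
grip_force: 0.0
```

Run:
```python
from h import *
C=cam("wrist"); im=ctrl.get_image("wrist"); cv2.imwrite("pics/w1.png",im[:,:,::-1])
import pickle; pickle.dump(C,open("w1.pkl","wb"))
s=ctrl.get_state(); print(s["position"],s["tool_rot"],s["time"],s["joint_positions"])
```

```text
[ 0.5355104  -0.02569789  0.29196618] [ 8.20011220e-04 -3.14098705e+00 -1.10691991e-03] 2.35 [-0.44904346  0.07579038  0.47423847  1.75032678 -0.03637145  1.32459181
  1.60423655]
```

View pics/w1.png

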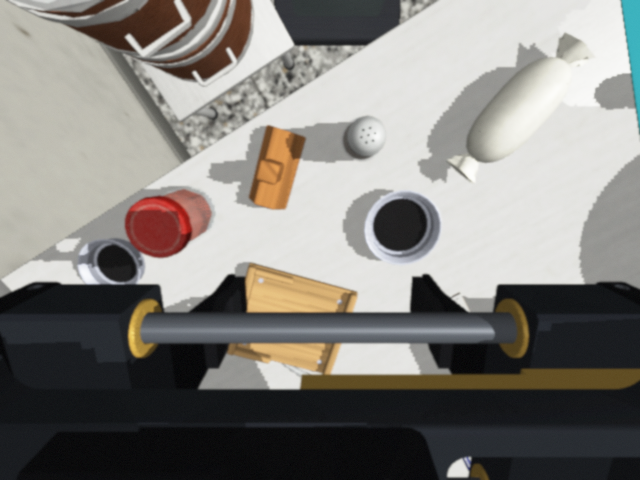

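Wrist view, with image right as +y: shaker (365,137), chock (278,168), roll (520,108), wide stand (401,227), jar lid (158,226), narrow stand (112,262). The rest is partly hidden by the gripper, so I'll shift forward to see it.

Emit:
{"method": "play_rows", "body": {"increments": [[[-0.5,-0.3,0,0,0,0,1],[-1,-0.6,0,0,0,0,1],[-1,-0.6,0,0,0,0,1]]]}}

```text
time: 2.65
position: [0.6378, -0.0884, 0.2912]
tool_rot: [0.002, 3.141, -0.003]
ft_force: [-0.1, -0.5, 0.7]
grip_width: 1.007
grip_force: 0.0
```

Emit:
{"method": "play_rows", "body": {"increments": [[[-0.5,0,0.3,0,0,0,1],[-0.9,0,0.6,0,0,0,1],[-0.9,0,0.6,0,0,0,1],[-0.9,0,0.6,0,0,0,1],[-0.9,0,0.6,0,0,0,1]]]}}

```text
time: 3.15
position: [0.725, -0.0879, 0.2334]
tool_rot: [0.002, 3.141, 0.001]
ft_force: [0.1, -0.9, -0.2]
grip_width: 1.003
grip_force: 0.0
```

Run:
```python
from h import *
import pickle
C=cam("wrist"); im=ctrl.get_image("wrist"); cv2.imwrite("pics/w2.png",im[:,:,::-1])
pickle.dump(C,open("w2.pkl","wb"))
s=ctrl.get_state(); print(s["position"],s["tool_rot"],s["time"])
C=pickle.load(open("w1.pkl","rb"))
for n,u,v,z in [("wideRim",401,227,.021),("pep",365,137,.085),("chilli",158,226,.086),("narrow",112,262,.021),("rollA",487,146,.025),("rollB",553,70,.025),("rollmid",520,108,.025),("knotA",462,166,.025),("knotB",575,47,.025)]:
    print(n,np.round(back(C,u,v,z),3))
```

```text
[ 0.72503462 -0.08847274  0.23464591] [3.12325373e-03 3.13890180e+00 6.48377640e-04] 3.2
wideRim [0.548 0.056 0.021]
pep [0.453 0.006 0.085]
chilli [ 0.531 -0.182  0.086]
narrow [ 0.59  -0.275  0.021]
rollA [0.461 0.139 0.025]
rollB [0.389 0.195 0.025]
rollmid [0.424 0.168 0.025]
knotA [0.481 0.116 0.025]
knotB [0.369 0.212 0.025]
```

View pics/w2.png

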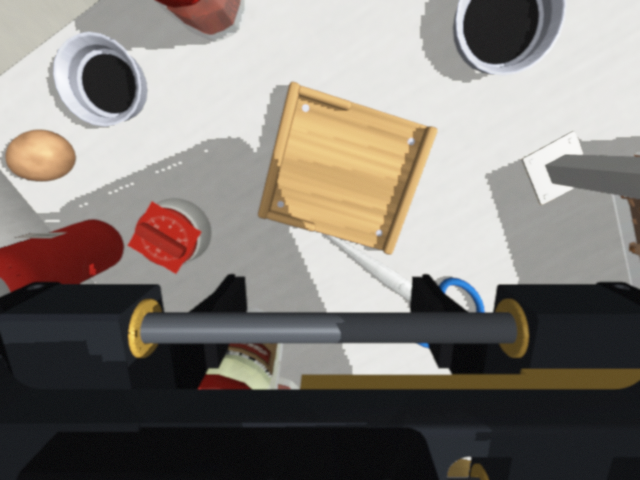

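The timer is at (165,237). The rest's rails run along the left and right in this view, and the cheeks sit by the left rail, so the slot is on the −y side and the far rail is on the +y side. The shelf post base is at about (552,168).

Run:
```python
from h import *
import pickle
C=pickle.load(open("w2.pkl","rb"))
P=np.array([back(C,u,v,.018) for u,v in [(294,84),(437,128),(392,252),(261,216)]]);print(np.round(P,3),"c",P.mean(0).round(4))
print("sides",[round(float(np.linalg.norm(P[i]-P[(i+1)%4])),4) for i in range(4)])
for a,b in((0,1),(3,2)): d=P[b]-P[a];print("xyaw",np.degrees(np.arctan2(d[1],d[0])))
for a,b in((1,2),(0,3)): d=P[b]-P[a];print("edge-yaw",np.degrees(np.arctan2(d[1],d[0])))
for n,u,v,z in [("post",552,168,0),("egg",40,155,.02),("narrow",101,80,.021),("narrow floor",108,83,.004),("timer",163,237,.046),("wide",513,30,.021)]: print(n,back(C,u,v,z).round(3))
C=pickle.load(open("w1.pkl","rb"))
print("chock",[back(C,u,v,.013).round(3) for u,v in [(267,126),(305,135),(287,210),(250,203)]])
go((.5315,-.1835,.234))
```

```text
[[ 0.6   -0.116  0.018]
 [ 0.635  0.008  0.018]
 [ 0.75  -0.026  0.018]
 [ 0.714 -0.151  0.018]] c [ 0.6746 -0.0712  0.018 ]
sides [0.1293, 0.119, 0.1302, 0.119]
xyaw 74.06470019515424
xyaw 74.04460760789041
edge-yaw -16.361155613890574
edge-yaw -16.816744065302437
post [0.671 0.127 0.   ]
egg [ 0.658 -0.344  0.02 ]
narrow [ 0.597 -0.277  0.021]
narrow floor [ 0.597 -0.282  0.004]
timer [ 0.726 -0.231  0.046]
wide [0.561 0.062 0.021]
chock [array([ 0.441, -0.09 ,  0.013]), array([ 0.45 , -0.05 ,  0.013]), array([ 0.531, -0.072,  0.013]), array([ 0.523, -0.113,  0.013])]
shift [ 1.933e+00 -9.540e-01  1.000e-03] turn [ 0.     0.002 -0.   ] q7 1.82
shift [ 1.933e+00 -9.540e-01  1.000e-03] turn [ 0.003 -0.     2.   ] q7 1.82
```

The measured positions agree to within 2–5 mm. Next is the chilli jar.

Emit:
{"method": "play_rows", "body": {"increments": [[[0.5,-0.25,0,0,0,0,1],[1,-0.5,0,0,0,0,1],[1,-0.5,0,0,0,0,1]]]}}

```text
time: 3.5
position: [0.6196, -0.1435, 0.2346]
tool_rot: [0.015, 3.141, -0.0]
ft_force: [-0.1, -0.4, 0.6]
grip_width: 0.998
grip_force: 0.0
```

Emit:
{"method": "play_rows", "body": {"increments": [[[0.5,-0.25,0,0,0,0,1],[0.93,-0.45,0,0,0,0,1],[0.93,-0.45,0,0,0,0,1],[0.93,-0.45,0,0,0,0,1],[0.93,-0.45,0,0,0,0,1]]]}}

```text
time: 4.0
position: [0.5331, -0.1825, 0.234]
tool_rot: [0.002, 3.137, 0.002]
ft_force: [0.1, 0.6, 0.0]
grip_width: 0.996
grip_force: 0.0
```

Run:
```python
from h import *
import pickle
C=cam("wrist"); im=ctrl.get_image("wrist"); cv2.imwrite("pics/w3.png",im[:,:,::-1])
pickle.dump(C,open("w3.pkl","wb"))
go((.5315,-.1835,.1))
print(ctrl.get_state()["position"],ctrl.get_state()["tool_rot"])
print("exp chock",proj(C,(.486,-.081,.064)),"jar",proj(C,(.5315,-.1835,.086)))
```

```text
shift [ 0.023 -0.013  1.336] turn [ 0.     0.002 -0.   ] q7 1.95
shift [ 0.023 -0.013  1.336] turn [ 3.e-03 -1.e-03  2.e+00] q7 1.95
[ 0.53337377 -0.18225675  0.23355832] [6.83256921e-04 3.13849709e+00 8.44341628e-04]
exp chock (np.float64(457.5237336013213), np.float64(181.9833908154053)) jar (np.float64(326.2104772235371), np.float64(246.21506252519825))
```

View pics/w3.png

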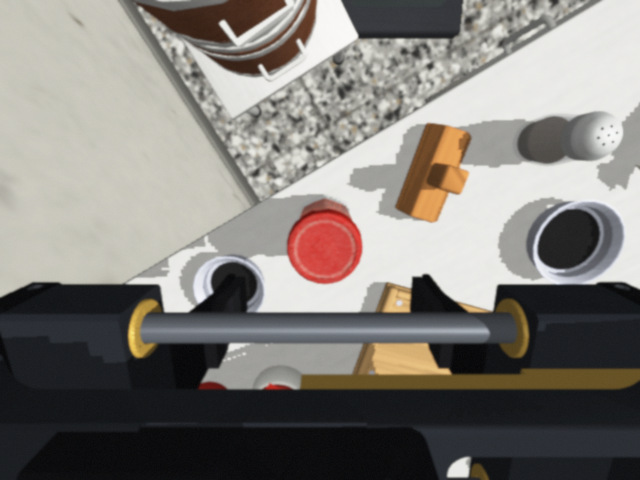

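The lid is at (325,246), as predicted. I'll descend, grip and lift.

Emit:
{"method": "play_rows", "body": {"increments": [[[0.02,-0.01,0.4,0,0,0,1],[0.02,-0.01,0.8,0,0,0,1],[0.02,-0.01,0.9,0,0,0,1]]]}}

```text
time: 4.35
position: [0.5286, -0.1825, 0.1384]
tool_rot: [-0.001, -3.135, -0.002]
ft_force: [0.2, 1.6, 0.2]
grip_width: 0.998
grip_force: 0.0
```

Emit:
{"method": "play_rows", "body": {"increments": [[[0,0,0.2,0,0,0,1],[0,0,0.42,0,0,0,1],[0,0,0.42,0,0,0,1],[0,0,0.42,0,0,0,1],[0,0,0.42,0,0,0,-1],[0,0,0.42,0,0,0,-1],[0,0,0.42,0,0,0,-1],[0,0,0.42,0,0,0,-1]]], "squeeze": 20}}

```text
time: 5.15
position: [0.5303, -0.1845, 0.1009]
tool_rot: [0.004, 3.141, 0.0]
ft_force: [0.5, -0.5, 0.6]
grip_width: 0.719
grip_force: 0.0
```

Emit:
{"method": "play_rows", "body": {"increments": [[[0,0,0,0,0,0,-1],[0,0,0,0,0,0,-1],[0,0,0,0,0,0,-1],[0,0,0,0,0,0,-1],[0,0,0,0,0,0,-1]]]}}

```text
time: 5.65
position: [0.5302, -0.1846, 0.1008]
tool_rot: [0.004, 3.141, -0.0]
ft_force: [-1.6, -0.1, 5.6]
grip_width: 0.686
grip_force: 20.0
```

Emit:
{"method": "play_rows", "body": {"increments": [[[0,0,-0.4,0,0,0,-1],[0,0,-0.8,0,0,0,-1],[0,0,-1,0,0,0,-1],[0,0,-1,0,0,0,-1]]]}}

```text
time: 6.05
position: [0.5313, -0.1849, 0.2026]
tool_rot: [0.004, 3.137, -0.001]
ft_force: [-0.3, -0.6, -2.3]
grip_width: 0.684
grip_force: 20.0
```

Emit:
{"method": "play_rows", "body": {"increments": [[[0,0.3,-0.2,0,0,0,-1],[0,0.7,-0.2,0,0,0,-1],[0,1,-0.2,0,0,0,-1]]]}}

```text
time: 6.35
position: [0.5293, -0.0818, 0.2182]
tool_rot: [-0.002, -3.139, -0.002]
ft_force: [-0.6, -0.4, -3.6]
grip_width: 0.686
grip_force: 20.0
```

Emit:
{"method": "play_rows", "body": {"increments": [[[-0.1,0.4,0,0,0,0,-1],[-0.18,0.8,0,0,0,0,-1],[-0.18,1,0,0,0,0,-1]]]}}

```text
time: 6.65
position: [0.5477, 0.0206, 0.2174]
tool_rot: [0.004, -3.138, -0.002]
ft_force: [-0.4, 0.2, -2.1]
grip_width: 0.682
grip_force: 20.0
```

Emit:
{"method": "play_rows", "body": {"increments": [[[0,0.2,0,0,0,0,-1],[0,0.4,0,0,0,0,-1],[0,0.4,0,0,0,0,-1],[0,0.4,0,0,0,0,-1],[0,0.4,0,0,0,0,-1]]]}}

```text
time: 7.15
position: [0.548, 0.054, 0.2191]
tool_rot: [-0.006, -3.14, 0.002]
ft_force: [0.3, 0.5, -2.0]
grip_width: 0.685
grip_force: 20.0
```

Run:
```python
from h import *
import pickle
C=cam("wrist"); im=ctrl.get_image("wrist"); cv2.imwrite("pics/w4.png",im[:,:,::-1])
pickle.dump(C,open("w4.pkl","wb"))
print(ctrl.get_state()["position"],ctrl.get_state()["tool_rot"]); go((.548,.0555,.105))
```

```text
[0.54820962 0.05395269 0.21944092] [-6.97506980e-03 -3.14033560e+00  1.35698005e-03]
shift [1.000e-03 1.600e-02 1.144e+00] turn [-0.001 -0.001 -0.   ] q7 1.48
shift [1.000e-03 1.600e-02 1.144e+00] turn [-1.e-03  1.e-03  2.e+00] q7 1.48
```

View pics/w4.png

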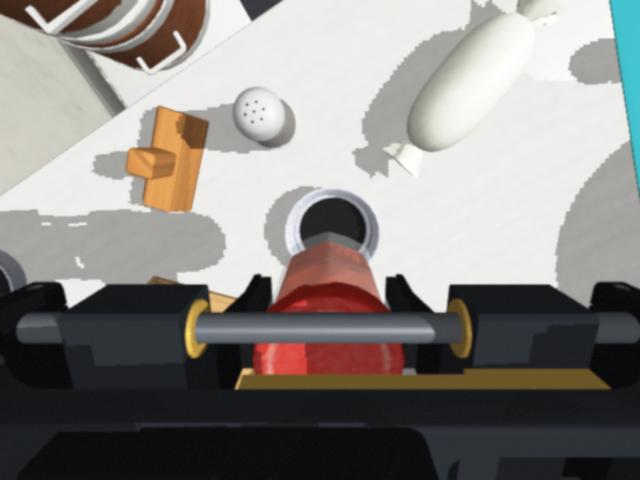

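The stand rim is centred at u≈332, about 3 mm to +y of the tool, so I'll lower the jar.

Emit:
{"method": "play_rows", "body": {"increments": [[[0,0.02,0.3,0,0,0,-1],[0,0.025,0.6,0,0,0,-1],[0,0.025,0.8,0,0,0,-1],[0,0.025,0.9,0,0,0,-1],[0,0.025,1,0,0,0,-1],[0,0.025,1,0,0,0,-1]]]}}

```text
time: 7.8
position: [0.5482, 0.0575, 0.1195]
tool_rot: [-0.005, -3.14, 0.001]
ft_force: [-0.4, -0.0, -3.0]
grip_width: 0.686
grip_force: 20.0
```

Emit:
{"method": "play_rows", "body": {"increments": [[[0,0,0.05,0,0,0,-1],[0,0,0.1,0,0,0,-1],[0,0,0.13,0,0,0,-1],[0,0,0.145,0,0,0,-1],[0,0,0.145,0,0,0,-1],[0,0,0.145,0,0,0,-1]]]}}

```text
time: 8.4
position: [0.5487, 0.0581, 0.1059]
tool_rot: [0.004, 3.141, 0.0]
ft_force: [-0.1, 0.7, -2.4]
grip_width: 0.685
grip_force: 20.0
```

Emit:
{"method": "play_rows", "body": {"increments": [[[0,0,0.01,0,0,0,-1],[0,0,0.02,0,0,0,-1],[0,0,0.02,0,0,0,-1],[0,0,0.02,0,0,0,-1]]]}}

```text
time: 8.8
position: [0.5489, 0.0581, 0.1048]
tool_rot: [0.004, 3.141, 0.001]
ft_force: [-3.7, 0.3, 5.7]
grip_width: 0.683
grip_force: 20.0
```

Emit:
{"method": "play_rows", "body": {"increments": [[[0,0,0,0,0,0,1],[0,0,0,0,0,0,1],[0,0,0,0,0,0,1],[0,0,0,0,0,0,1],[0,0,0,0,0,0,1],[0,0,0,0,0,0,1]]]}}

```text
time: 9.4
position: [0.5486, 0.058, 0.1037]
tool_rot: [0.004, 3.142, 0.0]
ft_force: [0.1, 0.5, -0.7]
grip_width: 0.992
grip_force: 0.0
```

Emit:
{"method": "play_rows", "body": {"increments": [[[0,0,-0.3,0,0,0,1],[0,0,-0.7,0,0,0,1],[0,0,-1,0,0,0,1],[0,0,-1,0,0,0,1]]]}}

```text
time: 9.8
position: [0.5513, 0.0582, 0.2086]
tool_rot: [0.004, 3.133, 0.004]
ft_force: [0.8, -0.4, 0.7]
grip_width: 0.996
grip_force: 0.0
```

Run:
```python
from h import *
go((.454,.007,.2)); print(ctrl.get_state()["position"])
```

```text
shift [ 0.972 -0.515  0.076] turn [ 0.002  0.005 -0.   ] q7 1.49
shift [ 0.972 -0.515  0.076] turn [ 0.009 -0.002  2.   ] q7 1.49
[0.55128582 0.05818751 0.20857049]
```

Emit:
{"method": "play_rows", "body": {"increments": [[[0.4,-0.2,0,0,0,0,1],[0.8,-0.4,0,0,0,0,1],[0.95,-0.51,0,0,0,0,1],[0.95,-0.51,0,0,0,0,1],[0.95,-0.51,0,0,0,0,1]]]}}

```text
time: 10.3
position: [0.4536, 0.0075, 0.2036]
tool_rot: [0.004, 3.141, 0.001]
ft_force: [0.6, -0.2, 1.1]
grip_width: 0.999
grip_force: 0.0
```

Run:
```python
from h import *
import pickle
C=pickle.load(open("w4.pkl","rb"))
for n,u,v,z in [("pep",259,113,.088),("roll",472,84,.03),("rollA",425,133,.025),("rollB",518,33,.025),("knotA",405,155,.025),("knotB",540,10,.025),("wide",332,233,.021)]: print(n,back(C,u,v,z).round(3))
C=pickle.load(open("w3.pkl","rb")); print(back(C,597,136,.088).round(3),"narrow",back(C,229,285,.021).round(3))
s=ctrl.get_state(); print(s["position"],s["time"])
im=ctrl.get_image("wrist"); C=cam("wrist"); pickle.dump(C,open("w5.pkl","wb")); cv2.imwrite("pics/w5.png",im[:280,:,::-1])
```

```text
pep [0.453 0.011 0.088]
roll [0.427 0.166 0.03 ]
rollA [0.463 0.134 0.025]
rollB [0.391 0.199 0.025]
knotA [0.48  0.118 0.025]
knotB [0.376 0.213 0.025]
wide [0.548 0.058 0.021]
[0.452 0.002 0.088] narrow [ 0.592 -0.28   0.021]
[0.45360581 0.00751439 0.20361653] 10.3
```

View pics/w5.png

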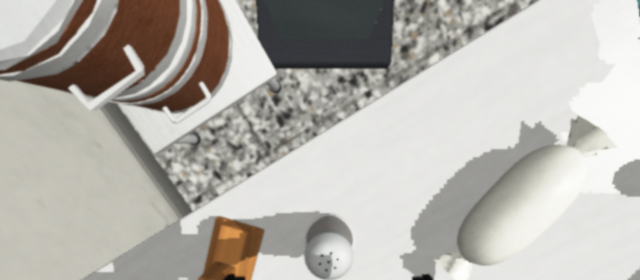

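The shaker dome is at (329,256), centred between the fingers. I'll pick it up.

Emit:
{"method": "play_rows", "body": {"increments": [[[0,0,0.4,0,0,0,1],[0,0,0.8,0,0,0,1],[0,0,1,0,0,0,1],[0,0,1,0,0,0,1],[0,0,1,0,0,0,-1],[0,0,1,0,0,0,-1],[0,0,1,0,0,0,-1],[0,0,1,0,0,0,-1]]], "squeeze": 15}}

```text
time: 11.15
position: [0.4543, 0.0074, 0.1048]
tool_rot: [0.003, 3.139, 0.001]
ft_force: [-0.4, 0.5, -0.7]
grip_width: 0.723
grip_force: 0.0
```

Emit:
{"method": "play_rows", "body": {"increments": [[[0,0,0,0,0,0,-1],[0,0,0,0,0,0,-1],[0,0,0,0,0,0,-1],[0,0,0,0,0,0,-1],[0,0,0,0,0,0,-1],[0,0,0,0,0,0,-1],[0,0,0,0,0,0,-1],[0,0,0,0,0,0,-1]]]}}

```text
time: 11.95
position: [0.4536, 0.0074, 0.1039]
tool_rot: [0.004, 3.141, 0.0]
ft_force: [0.2, 0.8, 1.9]
grip_width: 0.454
grip_force: 15.0
```

Run:
```python
from h import *
s=ctrl.get_state(); print(s["position"],s["grip_width"]*87,s["grip_force"]); go((.596,-.280,.22))
```

```text
[0.45356309 0.00738366 0.10387147] 39.54012463095154 14.978149747475982
shift [-1.431 -2.87  -1.162] turn [ 0.  0. -0.] q7 1.54
shift [-1.431 -2.87  -1.162] turn [ 0. -0.  2.] q7 1.54
```

Emit:
{"method": "play_rows", "body": {"increments": [[[0,0,-0.4,0,0,0,-1],[0,0,-0.8,0,0,0,-1],[0,0,-1,0,0,0,-1],[0,0,-1,0,0,0,-1]]]}}

```text
time: 12.35
position: [0.4552, 0.0071, 0.2066]
tool_rot: [0.004, 3.136, 0.002]
ft_force: [0.3, -0.8, -2.2]
grip_width: 0.451
grip_force: 14.8
```

Emit:
{"method": "play_rows", "body": {"increments": [[[-0.2,-0.4,-0.16,0,0,0,-1],[-0.4,-0.8,-0.16,0,0,0,-1],[-0.5,-1,-0.16,0,0,0,-1]]]}}

```text
time: 12.65
position: [0.5036, -0.0968, 0.2191]
tool_rot: [0.009, 3.142, -0.004]
ft_force: [0.3, -0.6, -0.8]
grip_width: 0.451
grip_force: 14.8
```

Emit:
{"method": "play_rows", "body": {"increments": [[[-0.2,-0.4,0,0,0,0,-1],[-0.4,-0.8,0,0,0,0,-1],[-0.5,-1,0,0,0,0,-1]]]}}

```text
time: 12.95
position: [0.5527, -0.1972, 0.218]
tool_rot: [-0.01, -3.139, 0.005]
ft_force: [-0.1, -0.7, -1.1]
grip_width: 0.45
grip_force: 14.8
```

Emit:
{"method": "play_rows", "body": {"increments": [[[-0.2,-0.4,0,0,0,0,-1],[-0.4,-0.8,0,0,0,0,-1],[-0.42,-0.86,0,0,0,0,-1],[-0.42,-0.86,0,0,0,0,-1],[-0.42,-0.86,0,0,0,0,-1],[-0.42,-0.86,0,0,0,0,-1]]]}}

```text
time: 13.55
position: [0.5946, -0.2771, 0.2192]
tool_rot: [-0.001, -3.141, -0.003]
ft_force: [-0.4, 0.3, -0.7]
grip_width: 0.45
grip_force: 14.8
```

Run:
```python
from h import *
import pickle
s=ctrl.get_state(); print(s["position"],s["time"],s["ft_force"])
C=cam("wrist"); im=ctrl.get_image("wrist"); pickle.dump(C,open("w6.pkl","wb")); cv2.imwrite("pics/w6.png",cv2.resize(im[100:400,150:500,::-1],None,fx=2,fy=2))
print(proj(C,(.595,-.279,.021)))
```

```text
[ 0.59462442 -0.27711682  0.2192206 ] 13.55 [-0.36127729  0.25896463 -0.66901788]
(np.float64(325.3560321885924), np.float64(232.8561491062699))
```

View pics/w6.png

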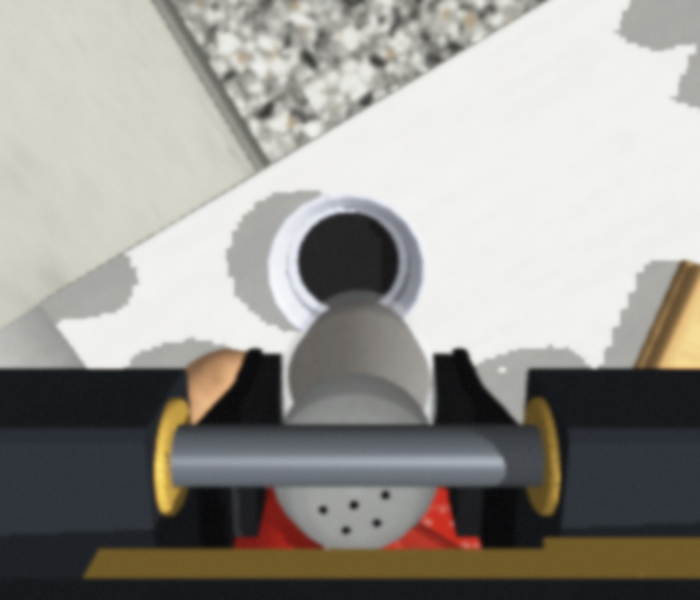

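The rim centre is at about (323,233) in the full image, so the stand is at y≈-0.281 and I need 4 mm more −y. The egg and the red item stay clear. Lowering.

Emit:
{"method": "play_rows", "body": {"increments": [[[0,-0.04,0.2,0,0,0,-1],[0,-0.04,0.5,0,0,0,-1],[0,-0.04,0.8,0,0,0,-1],[0,-0.04,0.9,0,0,0,-1],[0,-0.04,1,0,0,0,-1],[0,-0.04,1,0,0,0,-1]]]}}

```text
time: 14.2
position: [0.5947, -0.2825, 0.1195]
tool_rot: [-0.003, -3.141, -0.001]
ft_force: [-0.8, -0.4, -0.6]
grip_width: 0.453
grip_force: 14.8
```

Emit:
{"method": "play_rows", "body": {"increments": [[[0,0,0.04,0,0,0,-1],[0,0,0.08,0,0,0,-1],[0,0,0.11,0,0,0,-1],[0,0,0.12,0,0,0,-1],[0,0,0.12,0,0,0,-1],[0,0,0.12,0,0,0,-1]]]}}

```text
time: 14.8
position: [0.595, -0.2832, 0.108]
tool_rot: [0.004, 3.141, -0.0]
ft_force: [0.9, -0.3, -0.4]
grip_width: 0.452
grip_force: 14.8
```

Emit:
{"method": "play_rows", "body": {"increments": [[[0,0,0.01,0,0,0,-1],[0,0,0.01,0,0,0,-1],[0,0,0.01,0,0,0,1],[0,0,0.01,0,0,0,1],[0,0,0.01,0,0,0,1],[0,0,0.01,0,0,0,1],[0,0,0.01,0,0,0,1],[0,0,0.01,0,0,0,1]]]}}

```text
time: 15.6
position: [0.5947, -0.2831, 0.1066]
tool_rot: [-0.004, -3.141, 0.0]
ft_force: [-0.4, -0.0, 0.2]
grip_width: 0.912
grip_force: 0.0
```

Emit:
{"method": "play_rows", "body": {"increments": [[[0,0,-0.2,0,0,0,1],[0,0,-0.6,0,0,0,1],[0,0,-1,0,0,0,1],[0,0,-1,0,0,0,1]]]}}

```text
time: 16.0
position: [0.5973, -0.2852, 0.2133]
tool_rot: [0.004, 3.132, -0.006]
ft_force: [0.9, -0.5, 0.3]
grip_width: 0.995
grip_force: 0.0
```

Emit:
{"method": "play_rows", "body": {"increments": [[[0.2,0.5,0,0,0,0,1],[0.35,1,0,0,0,0,1],[0.35,1,0,0,0,0,1]]]}}

```text
time: 16.3
position: [0.5593, -0.1756, 0.2054]
tool_rot: [0.008, -3.139, -0.009]
ft_force: [0.2, 1.6, 0.8]
grip_width: 0.997
grip_force: 0.0
```

Emit:
{"method": "play_rows", "body": {"increments": [[[0.2,0.5,0,0,0,0,1],[0.35,1,0,0,0,0,1],[0.35,1,0,0,0,0,1]]]}}

```text
time: 16.6
position: [0.524, -0.0761, 0.2059]
tool_rot: [0.01, -3.14, -0.007]
ft_force: [0.3, 0.4, -0.7]
grip_width: 0.994
grip_force: 0.0
```

Emit:
{"method": "play_rows", "body": {"increments": [[[0.2,0.5,0,0,0,0,1],[0.35,1,0,0,0,0,1],[0.35,1,0,0,0,0,1]]]}}

```text
time: 16.9
position: [0.4889, 0.0232, 0.2063]
tool_rot: [0.01, -3.14, -0.005]
ft_force: [-0.1, -0.5, 0.6]
grip_width: 1.002
grip_force: 0.0
```

Emit:
{"method": "play_rows", "body": {"increments": [[[0.2,0.5,-0.1,0,0,0.09,1],[0.4,1,-0.2,0,0,0.18,1],[0.45,1,-0.2,0,0,0.27,1],[0.45,1,-0.2,0,0,0.36,1],[0.45,1,-0.2,0,0,0.456,1],[0.45,1,-0.2,0,0,0.456,1],[0.45,1,-0.2,0,0,0.456,1],[0.45,1,-0.2,0,0,0.456,1]]]}}

```text
time: 17.7
position: [0.4459, 0.1167, 0.2266]
tool_rot: [-1.102, -2.942, 0.0]
ft_force: [-0.9, 0.3, -0.1]
grip_width: 1.0
grip_force: 0.0
```

Run:
```python
from h import *
import pickle
s=ctrl.get_state(); print(s["position"],s["time"],s["tool_rot"])
C=cam("wrist"); im=ctrl.get_image("wrist"); pickle.dump(C,open("w7.pkl","wb")); cv2.imwrite("pics/w7.png",im[:,:,::-1])
go((.426,.166,.2),np.radians(49)); print(proj(C,(.426,.166,.025)))
```

```text
[0.44593159 0.1167358  0.2266136 ] 17.7 [-1.10249208e+00 -2.94173439e+00  2.49680469e-04]
shift [0.473 0.24  0.266] turn [-0.    -0.    -0.001] q7 0.52
shift [0.473 0.24  0.266] turn [-0.     0.     1.999] q7 0.52
(np.float64(355.69443927516966), np.float64(178.84834051777955))
```

View pics/w7.png

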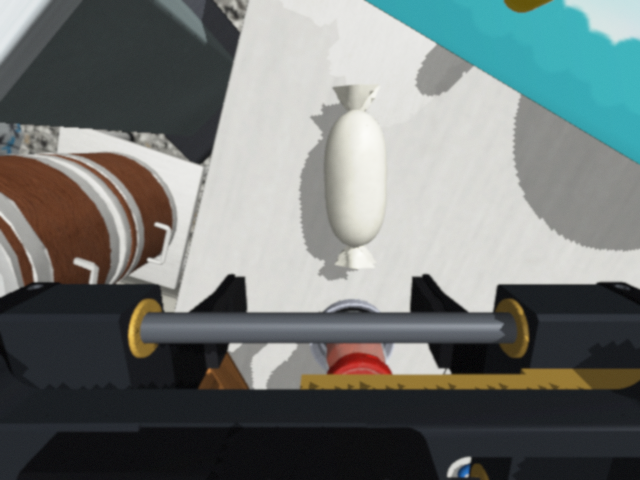

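The roll is centred at (355,177), as predicted, and parallel to the tool x axis. I'll pick it up with the tips about 14 mm above the table.

Emit:
{"method": "play_rows", "body": {"increments": [[[0.25,0.12,0.2,0,0,0,1],[0.48,0.24,0.4,0,0,0,1],[0.48,0.24,0.7,0,0,0,1],[0.48,0.24,0.7,0,0,0,1]]]}}

```text
time: 18.15
position: [0.4228, 0.1662, 0.1535]
tool_rot: [-1.099, -2.938, 0.009]
ft_force: [0.5, 1.0, -0.4]
grip_width: 1.001
grip_force: 0.0
```

Emit:
{"method": "play_rows", "body": {"increments": [[[0,0,0.3,0,0,0,1],[0,0,0.6,0,0,0,1],[0,0,0.72,0,0,0,1],[0,0,0.72,0,0,0,1],[0,0,0.72,0,0,0,1]]]}}

```text
time: 18.65
position: [0.4264, 0.167, 0.086]
tool_rot: [1.105, 2.94, 0.002]
ft_force: [0.2, -0.2, -0.1]
grip_width: 0.999
grip_force: 0.0
```

Emit:
{"method": "play_rows", "body": {"increments": [[[0,0,0,0,0,0,-1],[0,0,0,0,0,0,-1],[0,0,0,0,0,0,-1],[0,0,0,0,0,0,-1],[0,0,0,0,0,0,-1],[0,0,0,0,0,0,-1],[0,0,0,0,0,0,-1],[0,0,0,0,0,0,-1]]], "squeeze": 15}}

```text
time: 19.45
position: [0.4253, 0.1669, 0.0848]
tool_rot: [-1.105, -2.941, 0.0]
ft_force: [-1.5, -1.1, 2.6]
grip_width: 0.595
grip_force: 14.9
```

Run:
```python
from h import *
s=ctrl.get_state(); print(s["position"],s["grip_width"]*87,s["grip_force"],s["ft_force"])
```

```text
[0.42526809 0.16686546 0.0848201 ] 51.73286205323104 14.919136311218608 [-1.4634803  -1.11591766  2.59367342]
```

Emit:
{"method": "play_rows", "body": {"increments": [[[0,0,-0.3,0,0,0,-1],[0,0,-0.7,0,0,0,-1],[0,0,-1,0,0,0,-1],[0,0,-1,0,0,0,-1]]]}}

```text
time: 19.85
position: [0.4278, 0.1681, 0.1886]
tool_rot: [1.103, 2.936, 0.01]
ft_force: [0.5, 0.5, -2.6]
grip_width: 0.594
grip_force: 14.9
```

Run:
```python
from h import *
import pickle
C7=pickle.load(open("w7.pkl","rb")); print("roll c",back(C7,355,177,.025).round(4))
C=pickle.load(open("w1.pkl","rb"))
P=np.array([back(C,u,v,.018) for u,v in [(250,264),(357,291),(328,374),(229,354)]]);print(P.round(3),P.mean(0).round(4))
C=cam("top"); g=lambda u,v:(225+(u+.5)/3.3-.5,140+(v+.5)/3.3-.5)
P=np.array([back(C,*g(u,v),.018) for u,v in [(478,251),(307,202),(355,50),(521,97)]]);print(P.round(3),P.mean(0).round(4))
print("top wide",back(C,*g(242,311),.021).round(4),"narrow",back(C,*g(695,251),.021).round(4),"jar",back(C,*g(576,327),.086).round(4))
go((.6745+.0069,-.0735+.024,.2),np.radians(74))
```

```text
roll c [0.4244 0.1666 0.025 ]
[[ 0.593 -0.117  0.018]
 [ 0.628  0.009  0.018]
 [ 0.744 -0.026  0.018]
 [ 0.714 -0.151  0.018]] [ 0.67   -0.0713  0.018 ]
[[ 0.596 -0.12   0.018]
 [ 0.633  0.008  0.018]
 [ 0.749 -0.029  0.018]
 [ 0.713 -0.154  0.018]] [ 0.6727 -0.0737  0.018 ]
top wide [0.5505 0.0566 0.021 ] narrow [ 0.5956 -0.2826  0.021 ] jar [ 0.5328 -0.1827  0.086 ]
shift [-3.342  0.033 -0.106] turn [ 0.005  0.003 -0.28 ] q7 0.42
shift [-3.342  0.033 -0.106] turn [ 0.004 -0.006  1.72 ] q7 0.42
```

Emit:
{"method": "play_rows", "body": {"increments": [[[0,0,-0.3,0,0,0,-1],[-0.2,0,-0.5,0,0,0,-1],[-0.6,0,-0.5,0,0,0,-1],[-1,0,-0.5,0,0,0,-1]]]}}

```text
time: 20.25
position: [0.501, 0.101, 0.234]
tool_rot: [-1.101, -2.942, -0.001]
ft_force: [0.1, 0.3, -2.1]
grip_width: 0.598
grip_force: 14.9
```

Emit:
{"method": "play_rows", "body": {"increments": [[[-0.4,0,0,0,0,0,-1],[-0.8,0,0,0,0,0,-1],[-1,0,0,0,0,0,-1]]]}}

```text
time: 20.55
position: [0.5772, 0.0317, 0.2328]
tool_rot: [1.11, 2.939, -0.005]
ft_force: [0.3, -0.3, -2.3]
grip_width: 0.597
grip_force: 14.9
```

Emit:
{"method": "play_rows", "body": {"increments": [[[-0.4,0,0,0,0,-0.08,-1],[-0.8,0,0,0,0,-0.16,-1],[-1,0,0,0,0,-0.24,-1],[-1,0,0,0,0,-0.278,-1],[-1,0,0,0,0,-0.278,-1]]]}}

```text
time: 21.05
position: [0.6506, -0.0315, 0.232]
tool_rot: [-0.443, -3.107, 0.002]
ft_force: [0.0, 1.0, -3.3]
grip_width: 0.596
grip_force: 14.9
```

Run:
```python
from h import *
s=ctrl.get_state(); print(s["position"])
go((.680,-.0485,.2),np.radians(74))
```

```text
[ 0.65064395 -0.03150077  0.23203582]
shift [-0.33  -0.081  0.319] turn [-0.001 -0.002 -0.003] q7 1.44
shift [-0.33  -0.081  0.319] turn [-0.003  0.002  1.997] q7 1.44
```

Emit:
{"method": "play_rows", "body": {"increments": [[[-0.2,-0.05,0.2,0,0,0,-1],[-0.33,-0.08,0.5,0,0,0,-1],[-0.33,-0.08,0.8,0,0,0,-1],[-0.33,-0.08,1,0,0,0,-1],[-0.33,-0.08,1,0,0,0,-1],[-0.33,-0.08,1,0,0,0,-1]]]}}

```text
time: 21.65
position: [0.6802, -0.0468, 0.1342]
tool_rot: [-0.441, -3.109, 0.0]
ft_force: [0.2, 0.3, -2.3]
grip_width: 0.598
grip_force: 14.9
```

Run:
```python
from h import *
import pickle
s=ctrl.get_state(); print(s["position"],s["time"])
C=cam("wrist"); im=ctrl.get_image("wrist"); pickle.dump(C,open("w8.pkl","wb")); cv2.imwrite("pics/w8.png",im[:,:,::-1])
c=np.array([.673,-.0725,0]);x=np.array([.2756,.9613,0]);y=np.array([-.9613,.2756,0])
for a,b,z in [(58,62,18),(-58,62,18),(58,0,18),(-58,0,18),(58,62,8),(-12,53,18)]: print(a,b,z,np.round(proj(C,c+(a*x+b*y+np.array([0,0,z]))/1000)))
go((.680,-.0485,.0925),np.radians(74))
```

```text
[ 0.68020976 -0.04679468  0.13419389] 21.65
58 62 18 [379. 169.]
-58 62 18 [190. 169.]
58 0 18 [375. 264.]
-58 0 18 [201. 264.]
58 62 8 [376. 168.]
-12 53 18 [265. 184.]
shift [ 0.006 -0.017  0.43 ] turn [ 0.     0.001 -0.002] q7 1.5
shift [ 0.006 -0.017  0.43 ] turn [ 1.000e-03 -0.000e+00  1.998e+00] q7 1.5
```

View pics/w8.png

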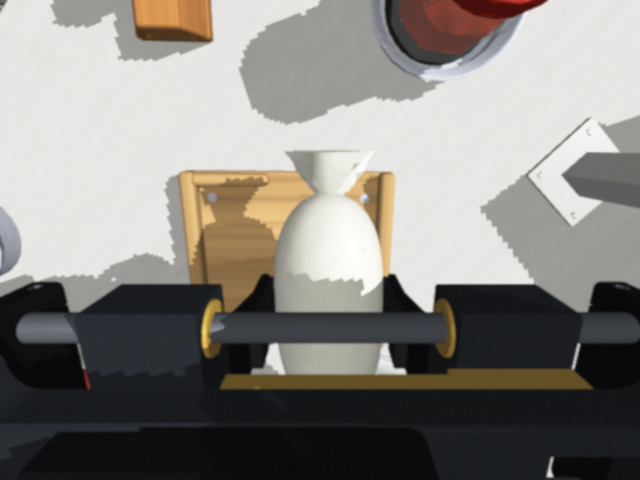

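Rail inner faces are at u≈193 and 381, within 2 px of the prediction, and the roll is parallel to the rails. Rest centre is refined to about (0.675,-0.072). Lowering the roll.

Emit:
{"method": "play_rows", "body": {"increments": [[[-0.01,0,0.1,0,0,0,-1],[-0.01,0,0.2,0,0,0,-1],[-0.01,0,0.3,0,0,0,-1],[-0.01,0,0.36,0,0,0,-1],[-0.01,0,0.4,0,0,0,-1],[-0.01,0,0.4,0,0,0,-1],[-0.01,0,0.4,0,0,0,-1]]]}}

```text
time: 22.4
position: [0.6818, -0.0479, 0.0949]
tool_rot: [0.442, 3.11, 0.0]
ft_force: [0.2, 0.2, -3.0]
grip_width: 0.597
grip_force: 14.9
```

Emit:
{"method": "play_rows", "body": {"increments": [[[0,0,0.01,0,0,0,-1],[0,0,0.02,0,0,0,-1],[0,0,0.02,0,0,0,-1],[0,0,0.02,0,0,0,-1]]]}}

```text
time: 22.8
position: [0.6818, -0.0477, 0.093]
tool_rot: [0.441, 3.11, 0.0]
ft_force: [0.4, 0.5, -2.4]
grip_width: 0.592
grip_force: 14.9
```

Emit:
{"method": "play_rows", "body": {"increments": [[[0,0,0.01,0,0,0,-1],[0,0,0.01,0,0,0,-1],[0,0,0.01,0,0,0,-1]]]}}

```text
time: 23.1
position: [0.6819, -0.0478, 0.0929]
tool_rot: [0.441, 3.11, 0.001]
ft_force: [-2.4, -0.0, 5.8]
grip_width: 0.596
grip_force: 14.9
```

Contact, with 5.8 N upward. I'll open gently, then rise.

Emit:
{"method": "play_rows", "body": {"increments": [[[0,0,0,0,0,0,0.3],[0,0,0,0,0,0,0.4],[0,0,0,0,0,0,0.5],[0,0,0,0,0,0,0.7],[0,0,0,0,0,0,0.7],[0,0,0,0,0,0,0.7]]]}}

```text
time: 23.7
position: [0.6816, -0.0477, 0.0916]
tool_rot: [-0.442, -3.11, -0.0]
ft_force: [0.0, 0.4, 0.4]
grip_width: 0.841
grip_force: 0.0
```

Emit:
{"method": "play_rows", "body": {"increments": [[[0,0,-0.1,0,0,0,0.7],[0,0,-0.4,0,0,0,0.7],[0,0,-0.8,0,0,0,0.7],[0,0,-1,0,0,0,1],[0,0,-1,0,0,0,1],[0,0,-1,0,0,0,1]]]}}

```text
time: 24.3
position: [0.6817, -0.0477, 0.1924]
tool_rot: [0.441, 3.109, 0.001]
ft_force: [-0.0, -0.3, -1.5]
grip_width: 0.979
grip_force: 0.0
```

Run:
```python
from h import *
import pickle
s=ctrl.get_state(); print(s["position"],s["time"])
C=cam("wrist"); im=ctrl.get_image("wrist"); pickle.dump(C,open("w9.pkl","wb")); cv2.imwrite("pics/w9.png",im[:,:,::-1])
c=np.array([.675,-.072,0]);x=np.array([.2756,.9613,0])
go((.486,-.0815,.19),np.radians(180-15.5)); go((.486,-.0815,.19),np.radians(74))
for z in(.018,.033): print(proj(C,c+.052*x+[0,0,z]),proj(C,c-.002*x+[0,0,z]))
```

```text
[ 0.68167806 -0.04771476  0.19237281] 24.3
shift [ 1.779 -0.869  0.013] turn [ 1.000e-03 -1.000e-03 -1.007e+00] q7 1.49
shift [ 1.779 -0.869  0.013] turn [-0.001 -0.001  0.993] q7 1.49
shift [ 1.779 -0.869  0.013] turn [-0.    -0.001 -0.002] q7 1.49
shift [ 1.779 -0.869  0.013] turn [-1.000e-03  0.000e+00  1.998e+00] q7 1.49
(np.float64(359.9912625637923), np.float64(239.66751034367482)) (np.float64(295.1507233942101), np.float64(239.84682572498656))
(np.float64(361.7566339162349), np.float64(244.87926217668257)) (np.float64(293.36455404580323), np.float64(245.068752589046))
```

View pics/w9.png

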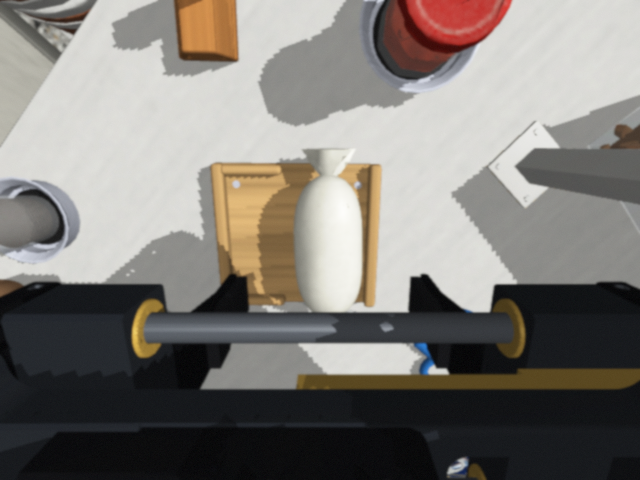

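The roll lies on the bed along the far rail (u 294–363), clear of the slot and parallel to the rails. Next I'll turn and move over the chock.

Emit:
{"method": "play_rows", "body": {"increments": [[[0.4,-0.2,0,0,0,0.08,1],[0.8,-0.4,0,0,0,0.16,1],[0.9,-0.44,0,0,0,0.24,1],[0.9,-0.44,0,0,0,0.24,1]]]}}

```text
time: 24.75
position: [0.5804, -0.0653, 0.1903]
tool_rot: [-1.018, -2.968, 0.0]
ft_force: [0.7, -0.1, 0.3]
grip_width: 1.003
grip_force: 0.0
```

Emit:
{"method": "play_rows", "body": {"increments": [[[0,0,0,0,0,0.09,1],[0,0,0,0,0,0.18,1],[0,0,0,0,0,0.27,1],[0,0,0,0,0,0.36,1],[0,0,0,0,0,0.45,1],[0,0,0,0,0,0.54,1],[0,0,0,0,0,0.63,1],[0,0,0,0,0,0.72,1]]]}}

```text
time: 25.55
position: [0.5839, -0.0642, 0.1911]
tool_rot: [2.452, 1.964, -0.001]
ft_force: [0.3, 0.7, 0.0]
grip_width: 1.001
grip_force: 0.0
```

Run:
```python
from h import *
s=ctrl.get_state(); print(s["position"],s["time"],s["joint_positions"][6])
go((.485,-.0815,.19),np.radians(-15.5))
```

```text
[ 0.58391192 -0.06421796  0.19105366] 25.55 0.044671025910575216
shift [-0.385 -0.927  0.011] turn [-0.     0.001  0.032] q7 0.04
shift [-0.385 -0.927  0.011] turn [-1.000e-03 -0.000e+00 -1.968e+00] q7 0.04
```

Emit:
{"method": "play_rows", "body": {"increments": [[[-0.15,-0.4,0,0,0,0.032,1],[-0.3,-0.8,0,0,0,0.032,1],[-0.385,-0.92,0,0,0,0.032,1],[-0.385,-0.92,0,0,0,0.032,1],[-0.385,-0.92,0,0,0,0.032,1],[-0.385,-0.92,0,0,0,0.032,1]]]}}

```text
time: 26.15
position: [0.4863, -0.082, 0.1921]
tool_rot: [2.496, 1.905, 0.0]
ft_force: [-1.3, -0.0, -0.4]
grip_width: 1.0
grip_force: 0.0
```

Run:
```python
from h import *
import pickle
s=ctrl.get_state(); print(s["position"],s["time"],s["tool_rot"])
C=cam("wrist"); im=ctrl.get_image("wrist"); pickle.dump(C,open("w10.pkl","wb")); cv2.imwrite("pics/w10.png",im[:,:,::-1])
print("grip top exp",proj(C,(.485,-.0815,.064)),"foot",[np.round(proj(C,np.array([.485,-.0815,0])+a*np.array([.9636,-.2672,0])+b*np.array([.2672,.9636,0]))) for a,b in((.042,.022),(.042,-.022),(-.042,-.022),(-.042,.022))])
go((.485,-.0815,.1),np.radians(-15.5))
```

```text
[ 0.48632907 -0.08197114  0.19207456] 26.15 [2.49633624e+00 1.90455577e+00 3.70554511e-04]
grip top exp (np.float64(326.3666436437978), np.float64(257.15979178249415)) foot [array([375., 209.]), array([373., 257.]), array([280., 257.]), array([278., 209.])]
shift [ 0.004 -0.013  0.919] turn [0.001 0.001 0.002] q7 -0.1
shift [ 0.004 -0.013  0.919] turn [-1.000e-03  1.000e-03 -1.998e+00] q7 -0.1
```

View pics/w10.png

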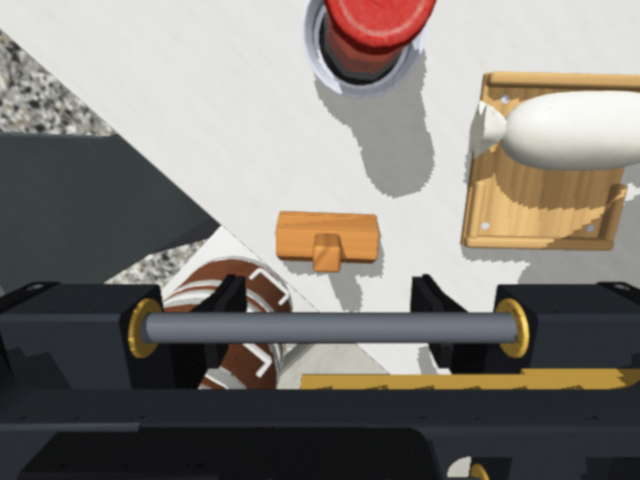

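The grip top is at (327,259), against an expected (326,257), and the bar lies along the closing axis. I'll grasp it.

Emit:
{"method": "play_rows", "body": {"increments": [[[0,-0.01,0.4,0,0,0,1],[0,-0.01,0.8,0,0,0,1],[0,-0.01,0.9,0,0,0,1],[0,-0.01,0.9,0,0,0,1],[0,-0.01,0.9,0,0,0,-1],[0,-0.01,0.9,0,0,0,-1],[0,-0.01,0.9,0,0,0,-1],[0,-0.01,0.9,0,0,0,-1]]], "squeeze": 20}}

```text
time: 27.0
position: [0.4845, -0.0821, 0.1028]
tool_rot: [2.499, 1.903, 0.003]
ft_force: [-0.0, 0.2, -0.9]
grip_width: 0.724
grip_force: 0.0
```

Emit:
{"method": "play_rows", "body": {"increments": [[[0,0,0,0,0,0,-1],[0,0,0,0,0,0,-1],[0,0,0,0,0,0,-1],[0,0,0,0,0,0,-1],[0,0,0,0,0,0,-1],[0,0,0,0,0,0,-1],[0,0,0,0,0,0,-1],[0,0,0,0,0,0,-1]]]}}

```text
time: 27.8
position: [0.4838, -0.0823, 0.1017]
tool_rot: [2.5, 1.903, 0.0]
ft_force: [0.5, 0.2, -1.1]
grip_width: 0.229
grip_force: 19.9
```

Emit:
{"method": "play_rows", "body": {"increments": [[[0,0,0,0,0,0,-1],[0,0,0,0,0,0,-1],[0,0,0,0,0,0,-1],[0,0,0,0,0,0,-1],[0,0,0,0,0,0,-1]]]}}

```text
time: 28.3
position: [0.4838, -0.0823, 0.1018]
tool_rot: [2.5, 1.903, 0.0]
ft_force: [0.3, -0.2, -1.0]
grip_width: 0.23
grip_force: 19.9
```

Run:
```python
from h import *
s=ctrl.get_state(); print(s["position"],s["grip_width"]*87,s["grip_force"])
c=np.array([.675,-.072]);t=c-.030*np.array([.2756,.9613]); print(t); go((*t,.19),np.radians(-16))
```

```text
[ 0.48378422 -0.08229184  0.10176324] 19.972297498230205 19.88188509363681
[ 0.666732 -0.100839]
shift [ 0.308  1.813 -0.882] turn [ 0.    -0.     0.006] q7 0.03
shift [ 0.308  1.813 -0.882] turn [ 0.     0.    -1.994] q7 0.03
```

Emit:
{"method": "play_rows", "body": {"increments": [[[0,0,-0.3,0,0,0,-1],[0,0,-0.6,0,0,0,-1],[0,0,-0.88,0,0,0,-1],[0,0,-0.88,0,0,0,-1]]]}}

```text
time: 28.7
position: [0.486, -0.0826, 0.1931]
tool_rot: [2.497, 1.901, 0.01]
ft_force: [1.7, -0.3, -0.2]
grip_width: 0.228
grip_force: 19.9
```

Emit:
{"method": "play_rows", "body": {"increments": [[[0.1,0.4,0,0,0,0,-1],[0.2,0.8,0,0,0,0,-1],[0.3,1,0,0,0,0.006,-1],[0.3,1,0,0,0,0.006,-1]]]}}

```text
time: 29.1
position: [0.5902, -0.0787, 0.1881]
tool_rot: [2.506, 1.893, -0.003]
ft_force: [-0.7, 0.6, -1.2]
grip_width: 0.22
grip_force: 19.9
```

Emit:
{"method": "play_rows", "body": {"increments": [[[0,0.4,0,0,0,0,-1],[0,0.8,0,0,0,0,-1],[0,0.81,0,0,0,0,-1],[0,0.81,0,0,0,0,-1],[0,0.81,0,0,0,0,-1],[0,0.81,0,0,0,0,-1]]]}}

```text
time: 29.7
position: [0.6649, -0.102, 0.19]
tool_rot: [-2.508, -1.89, -0.001]
ft_force: [1.2, -0.6, -1.3]
grip_width: 0.227
grip_force: 19.9
```

Run:
```python
from h import *
import pickle
s=ctrl.get_state(); print(s["position"],s["time"],s["ft_force"])
c=np.array([.675,-.072]);t=c-.031*np.array([.2756,.9613]); go((*t,.11),np.radians(-16))
C=cam("wrist"); im=ctrl.get_image("wrist"); cv2.imwrite("pics/w11.png",im[:,:,::-1])
c=np.array([.675,-.072,0]);x=np.array([.2756,.9613,0]);y=np.array([-.9613,.2756,0])
for a,b,z in [(-58,62,18),(-58,-62,18),(-12,53,18),(-2,0,33)]: print(a,b,z,np.round(proj(C,c+(a*x+b*y+np.array([0,0,z]))/1000)))
```

```text
[ 0.6649305  -0.10196297  0.18998801] 29.7 [ 1.16546936 -0.59035447 -1.32917475]
shift [0.005 0.015 0.8  ] turn [-0.    -0.001  0.   ] q7 0.12
shift [0.005 0.015 0.8  ] turn [ 1.e-03 -1.e-03 -2.e+00] q7 0.12
-58 62 18 [257. 270.]
-58 -62 18 [403. 270.]
-12 53 18 [265. 217.]
-2 0 33 [331. 208.]
```

View pics/w11.png

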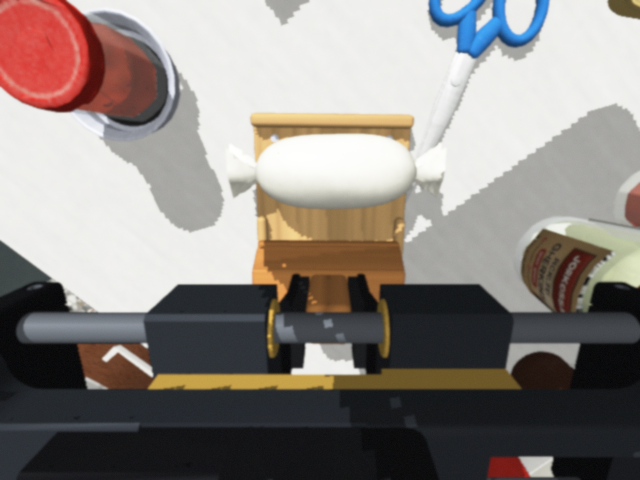

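The chock is above the slot, aligned with the rest, and the roll is still in place. Lowering.

Emit:
{"method": "play_rows", "body": {"increments": [[[0,0.01,0.2,0,0,0,-1],[0,0.015,0.4,0,0,0,-1],[0,0.015,0.6,0,0,0,-1],[0,0.015,0.7,0,0,0,-1],[0,0.015,0.76,0,0,0,-1],[0,0.015,0.78,0,0,0,-1],[0,0.015,0.78,0,0,0,-1],[0,0.015,0.78,0,0,0,-1]]]}}

```text
time: 30.55
position: [0.668, -0.1029, 0.1128]
tool_rot: [2.508, 1.89, 0.002]
ft_force: [-0.2, -0.1, -0.1]
grip_width: 0.229
grip_force: 19.9
```

Emit:
{"method": "play_rows", "body": {"increments": [[[0,0,0.01,0,0,0,-1],[0,0,0.02,0,0,0,-1],[0,0,0.02,0,0,0,-1],[0,0,0.02,0,0,0,-1]]]}}

```text
time: 30.95
position: [0.6675, -0.1027, 0.1098]
tool_rot: [2.509, 1.891, 0.0]
ft_force: [0.3, -0.2, -0.3]
grip_width: 0.226
grip_force: 19.9
```

Run:
```python
from h import *
s=ctrl.get_state(); p=s["position"]; d=p[:2]-np.array([.675,-.072]); print(p,s["ft_force"],"rest x,y",d@[.2756,.9613],d@[-.9613,.2756])
```

```text
[ 0.66753048 -0.10267806  0.10983856] [ 0.29284485 -0.22894505 -0.3277195 ] rest x,y -0.03154941387933798 -0.0012744259563677374
```

Emit:
{"method": "play_rows", "body": {"increments": [[[0,0,0.01,0,0,0,-1],[0,0,0.01,0,0,0,-1],[0,0,0.01,0,0,0,-1]]]}}

```text
time: 31.25
position: [0.6675, -0.1027, 0.1098]
tool_rot: [-2.508, -1.891, -0.001]
ft_force: [-2.1, 1.3, 5.2]
grip_width: 0.233
grip_force: 19.9
```

Emit:
{"method": "play_rows", "body": {"increments": [[[0,0,0,0,0,0,-0.3],[0,0,0,0,0,0,-0.2],[0,0,0,0,0,0,-0.1],[0,0,0,0,0,0,0],[0,0,0,0,0,0,0],[0,0,0,0,0,0,0]]]}}

```text
time: 31.85
position: [0.6675, -0.1027, 0.1087]
tool_rot: [-2.509, -1.891, 0.0]
ft_force: [-0.1, -0.7, -1.0]
grip_width: 0.49
grip_force: 0.0
```

Emit:
{"method": "play_rows", "body": {"increments": [[[0,0,-0.1,0,0,0,0],[0,0,-0.4,0,0,0,0],[0,0,-0.8,0,0,0,0],[0,0,-1,0,0,0,0],[0,0,-1,0,0,0,0],[0,0,-1,0,0,0,0]]]}}

```text
time: 32.45
position: [0.6676, -0.1027, 0.2094]
tool_rot: [2.508, 1.891, 0.002]
ft_force: [0.2, 0.9, 0.0]
grip_width: 0.503
grip_force: 0.0
```

Emit:
{"method": "play_rows", "body": {"increments": [[[0,-0.4,-0.3,0,0,0,0],[0,-0.8,-0.5,0,0,0,0],[0,-1,-0.5,0,0,0,0],[0,-1,-0.5,0,0,0,0]]]}}

```text
time: 32.85
position: [0.5691, -0.0741, 0.258]
tool_rot: [-2.505, -1.89, 0.0]
ft_force: [-0.6, -0.4, -0.2]
grip_width: 0.5
grip_force: 0.0
```

Emit:
{"method": "play_rows", "body": {"increments": [[[-0.4,-0.4,0,0,0,0,0],[-0.8,-0.8,0,0,0,0,0],[-1,-1,0,0,0,0,0],[-1,-1,0,0,0,0,0],[-1,-1,0,0,0,0,0],[-1,-1,0,0,0,0,0]]]}}

```text
time: 33.45
position: [0.4486, -0.143, 0.2587]
tool_rot: [2.507, 1.892, -0.001]
ft_force: [-1.2, 0.7, -0.3]
grip_width: 0.502
grip_force: 0.0
```

Run:
```python
from h import *
im=ctrl.get_image("top")[:,:,::-1].copy(); C=cam("top"); a=cv2.imread("pics/top0.png")
cv2.imwrite("pics/top1.png",im)
# numeric checks: timer & scraper regions unchanged; brown/white/red blobs where expected
for n,(u,v) in {"timer":(418,160),"scraper":(187,345)}.items():
    print(n,np.abs(im[v-15:v+15,u-18:u+18].astype(int)-a[v-15:v+15,u-18:u+18]).mean().round(2))
hsv=cv2.cvtColor(im,cv2.COLOR_BGR2HSV)
def blob(n,p,m,z,r=22):
    u,v=map(int,np.round(proj(C,p))); k=np.zeros(m.shape,bool); k[v-r:v+r,u-r:u+r]=m[v-r:v+r,u-r:u+r]
    y,x=np.nonzero(k); print(n,len(x),back(C,x.mean(),y.mean(),z).round(4),"exp",np.round(p,3))
h,s,w=[hsv[...,i].astype(int) for i in range(3)]
blob("jar",(.549,.0575,.09),((h<6)|(h>172))&(s>120),.09)
blob("roll",(.682,-.048,.033),(s<60)&(w>110),.045,18)
blob("chock",(.667,-.101,.04),(s>150)&(h>6)&(h<18),.035,18)
blob("shaker",(.595,-.282,.094),(s<40)&(w>100)&(w<190),.085,10)
print(ctrl.get_state()["position"],ctrl.get_state()["time"])
```

```text
timer 2.48
scraper 14.38
jar 452 [0.5497 0.058  0.09  ] exp [0.549 0.058 0.09 ]
roll 791 [ 0.6844 -0.0399  0.045 ] exp [ 0.682 -0.048  0.033]
chock 0 [nan nan nan] exp [ 0.667 -0.101  0.04 ]
shaker 342 [ 0.5996 -0.2842  0.085 ] exp [ 0.595 -0.282  0.094]
[ 0.44867904 -0.14299768  0.25860883] 33.5<stdin>:10: RuntimeWarning: Mean of empty slice.
  ret = ret.dtype.type(ret / rcount)
```

The mask thresholds were crude, so I'll recheck the chock, roll and scraper numerically.

Run:
```python
from h import *
C=cam("top"); im=cv2.imread("pics/top1.png"); a=cv2.imread("pics/top0.png")
H=cv2.cvtColor(im,cv2.COLOR_BGR2HSV).astype(int); A=cv2.cvtColor(a,cv2.COLOR_BGR2HSV).astype(int)
print("old chock hsv",A[258:264:3,348:362:4].tolist(),"rest",A[185,351])
c=np.array([.675,-.072,0]);x=np.array([.2756,.9613,0]);y=np.array([-.9613,.2756,0])
for yy in (-.03,0.025):
    print("profile y",yy)
    for X in range(-72,80,6):
        u,v=proj(C,c+x*X/1000+y*yy+[0,0,.02]); print(X,H[round(v),round(u)].tolist(),end=" ")
    print()
for n,(u,v,r) in {"scraper":(187,345,28),"timer":(418,160,18)}.items():
    g=[cv2.Canny(i[v-r:v+r,u-r:u+r],40,120).astype(np.float32) for i in(a,im)]; print(n,cv2.phaseCorrelate(*g))
```

```text
old chock hsv [[[13, 125, 131], [13, 136, 129], [14, 136, 144], [13, 136, 114]], [[13, 134, 131], [14, 137, 136], [13, 137, 141], [14, 137, 104]]] rest [ 15 102 143]
profile y -0.03
-72 [11, 19, 107] -66 [15, 78, 101] -60 [16, 104, 91] -54 [14, 113, 81] -48 [13, 136, 73] -42 [13, 134, 103] -36 [14, 138, 102] -30 [13, 136, 103] -24 [13, 133, 128] -18 [13, 137, 104] -12 [15, 120, 83] -6 [16, 95, 102] 0 [16, 39, 98] 6 [19, 18, 111] 12 [21, 17, 148] 18 [18, 20, 169] 24 [20, 17, 184] 30 [18, 17, 195] 36 [18, 17, 199] 42 [19, 18, 201] 48 [19, 19, 189] 54 [16, 67, 122] 60 [16, 99, 136] 66 [15, 73, 158] 72 [10, 9, 173] 78 [10, 9, 176] 
profile y 0.025
-72 [13, 16, 109] -66 [16, 86, 127] -60 [16, 103, 131] -54 [15, 113, 97] -48 [14, 134, 80] -42 [14, 136, 144] -36 [13, 136, 154] -30 [13, 134, 156] -24 [13, 135, 153] -18 [14, 135, 132] -12 [14, 129, 91] -6 [17, 98, 107] 0 [14, 54, 100] 6 [21, 16, 112] 12 [20, 15, 149] 18 [15, 18, 166] 24 [18, 18, 184] 30 [21, 17, 212] 36 [21, 16, 221] 42 [17, 17, 209] 48 [17, 32, 153] 54 [16, 93, 107] 60 [16, 102, 130] 66 [15, 82, 162] 72 [11, 12, 176] 78 [12, 7, 178] 
scraper ((-0.2539146253490081, 0.23642909656658873), 0.8153775782055325)
timer ((0.01359167226057778, -0.04256302254150768), 1.0867155455512765)
```

```bash
python3 -c "
from bench import ctrl
print(ctrl.close_job())"
```

```text
the job is handed in; nothing more can be done
None
```

I handed the job in at about 33.5 s: roll on the bed along the far rail, chock then set in its slot, jar in the wide stand, shaker in the narrow one. Camera checks put the roll, chock and jar where they belong (shaker only roughly checked), and the timer and scraper had not moved.

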